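# Set the sliding leg of a chassis cradle and squeeze its cam lever shut

### The arm

A 7-joint arm with a two-finger parallel gripper is mounted at the origin on the work surface. World frame = base frame: x ahead of the robot, y to its left, z up, the work surface at z = 0. Lengths are in m, angles in rad, forces in N, time in s.
With the tool pointing down it reaches from about 0.425 to 0.925 m from the base axis. Payload 6.8 kg.
Tool frame: the origin (TCP) lies on the mounting face of the last link; the fingertips stand 173 mm ahead of it and the grasp point (between the pads) lies 155 mm ahead of it (grip_point_offset is the distance from the TCP to the grasp point, in m); x points along the fingers, z is the direction in which the jaws open and shut, and the axes are right-handed (so a half turn about x gives the same grasp; the last joint's range is limited). The gripper opens to 85 mm and grips with 20 to 120 N. Pads are 22 mm wide; open, the fingers measure 114 mm over their backs; the gripper's body (76 mm by 85 mm) begins 54 mm behind the grasp point. The pads swing forward as they close: fully open they stand 13 mm farther back than shut.
Start: joints at [1.149, 0.477, 0.022, 1.555, -0.011, 1.109, -0.083], TCP at [0.208, -0.642, 0.405] pointing down, gripper open.
Joint ranges: [-2.96, 2.96], [-0.34, 2.1], [-1.41, 1.46], [0.24, 2.44], [-1.37, 4.51], [0.17, 1.92], [-2.96, 2.96]. Speed limits (rad/s): [2.39, 2.39, 3.14, 3.14, 3.14, 3.14, 3.14].

### API

Orientations are given as a rotation vector (axis times angle).
In Python, from bench import * gives the robot as it stands. The module is installed in compiled form; this text tells all that it offers.
- The arm moves only by the tool servo_tool, never from a script. Its argument "motion" is a list of rows, each a list of 5 numbers: the shift along the tool's x, y, z in m, then the turn about the tool's x in degrees, then the gripper command: -1 is fully open, 1 is shut, values between are in proportion. In form: [[dx, dy, dz, turn, fingers], ...]. A call has 1 to 8 rows; each row is the pose to reach, as a shift and turn from the pose measured when the call began, along the tool's axes at that moment; what a row does not reach only later rows make up. A row lasts 1/10 s, in which the tool goes at most 50 mm and 8.59 degrees, less where a joint would pass 70% of its speed; a pose out of reach is approached as far as the arm can. A call with a gripper value outside its range is refused whole. The fingers move at their own pace and stop on an object; "force" is the grip in N (left out, the last holds). Time passes only in rows, so rows that repeat a pose let the fingers close. It gives the time, the measured TCP pose, the force and the opening at its end, in the units of the state.
- get_obs(): the state, without advancing time (a new reading comes with each control period).
- grab_frame(name): name is "scene" or "top" or "wrist"; returns the picture (384x512x3 uint8, red, green, blue); there is no depth.
- camera_params(name): a dict with "mtx" (3x3 intrinsics, pixels), "world_to_cam" (4x4, takes a point from world to camera coordinates); the wrist camera has in their place "T_tool_cam" (4x4, takes a point from camera to tool coordinates, whose origin is the TCP and whose axes are the tool frame's). Camera axes: x right, y down, z forward; pixel columns grow to the right and rows downward; lengths in m; the calibration is good to about 2 mm. A picture is of the moment at which its call begins: read the wrist's pose just before it. camera_params takes no time and is no camera call.
- hand_in(): hands the job in, once; it reports no verdict.
The state is a dict: "clock": time; "joints": joint angles; "qvel": joint speeds; "tau": joint torques, N m; "tcp_pos": TCP position; "orientation": TCP orientation; "contact_force": force on the tool from outside, world axes, zero at the start; "moment": the same for the moment, N m; "grip_width": finger opening in m.
Only numpy, scipy, OpenCV 4.12 (cv2) and the standard library are available. Lean on these libraries where they do the work, as an engineer would, in place of code of your own. Each camera call takes 0.05 s, during which the arm holds its last target. There are 200 camera calls.

### The job

Push the sprung sliding leg of the chassis cradle in until its white index lines up with the tip of the red clip on the rule, leaving its red cam lever open until then. With the leg held at that mark, squeeze the cam lever fully closed against the leg's metal spine. Finish while still holding: keep the lever and spine pinched together between the fingers with the leg at the mark, and leave the red clip, the valves, the carton and the meter where they are.

Things in the scene. Friction and masses are not known exactly. Their poses are not given: they have to be found in the camera images.
- cradle: Chassis cradle fixed to the bench: grey base plate 360 x 170 x 14 mm with a rail, a fixed blue upright leg at its +x end, a like sliding leg, and a steel rule along the -y edge. Origin: bench surface under the rail's centre line, midway along the rail; z up. +x is the direction in which the sliding leg is pushed in, toward the fixed leg; the lever is on the -y side.
- leg: The sliding leg: blue upright plate with an aluminium spine and the lever on its outer (-x) side. Origin: plate's outer face, rail centre line, bench height; axes as the cradle's. It starts at its outer stop and slides 110 mm along +x; a spring pushes it back out with 4 N at the stop, growing 0.4 N per 10 mm, plus 1 N friction: it runs back if not held.
- push_face (a point): Middle of the outer (-x) face of the sliding leg's blue plate, 66 mm above the bench; axes as the cradle's. Plate 6 mm thick, reaching 58 mm to either side along y, 37 to 78 mm above the bench, with a black rubber top edge. Fingers straddling spine and open lever can push this face with their flanks.
- pinch (a point): Where spine and lever are pinched along y: 12 mm outward (-x) of the plate's face, 66 mm above the bench, moving with the leg; axes as the cradle's. The spine (86 mm long along x, 38 to 82 mm above the bench) has its free side at y +13 mm from here, the closed lever its outer side at -13 mm: together 26 mm. Below 40 mm above the bench is a shoe 40 mm wide.
- leg_index (a point): End of the white index finger, 3 mm wide, 23 mm above the bench, at the -y end of the sliding leg's plate; moves with the leg (3 mm ahead of push_face along x, 79 mm to its -y side). Axes as the cradle's.
- mark_tip (a point): The length mark: tip of the 3 mm wide nose of the red clip (14 x 22 x 10 mm) on the rule, 23 mm above the bench; axes as the cradle's. It stands 50 to 90 mm ahead along +x of where the leg index starts; the index is at the mark when their x in the cradle's frame agree. The clip can be shoved along the rule.
- lever (a joint): Angle of the red cam lever, rad: 0 fully closed, flat along the spine, at a hard stop; 0.36 fully open. Starts at 0.25 to 0.31, stays where it is left; about 2 N at the tip moves it. Bar 72 mm long, 10 mm thick, 54 to 80 mm above the bench, on an upright pin 80 mm outward (-x) of the plate's face, 8 mm to -y of push_face; its tip is next to the plate.
- lever_tip (a point): Middle of the lever's free end face, 67 mm above the bench, mid-thickness (bar 10 mm thick). At the start it stands 19 to 23 mm farther to -y than when closed. When closed it is 4 mm short of the plate.
- valve_a_mid (a point): Middle of a loose clear glass valve standing on its black base (52 mm across, 116 mm tall). Bystander.
- valve_b_mid (a point): Middle of a loose amber glass valve, same size. Bystander.
- carton_mid (a point): Middle of a loose upright brown carton 55 x 55 x 115 mm. Bystander.
- meter_mid (a point): Middle of a loose yellow multimeter lying flat, 150 x 85 x 34 mm. Bystander.

How it is judged:
By the outcome, as a careful person would: the job done as asked, in the order asked, and still so for the second after the job is handed in, while the arm keeps its last pose, push and grip.
It also fails if it takes over 32 s, if anything falls off the work surface, if the arm or the gripper's body presses on something with over 40 N, if the wrist force passes 120 N, or if a joint passes its speed limit or range.

## Working session

There is one attempt and no reset: what is moved stays moved. The work goes in short steps, Python scripts to look and compute and a tool call to move; the robot and the scene stay as the last step left them, time stands still between calls to the robot, and variables do not carry over. Pictures are saved under pics/ and viewed, about 8 in all and at most 12, crops included, and the job is handed in when it is done.

Besides the shell and the picture viewer there is one more tool, called after "Emit:" by a JSON object that holds its "api" and its "payload". servo_tool: Moves the arm, as the interface text tells. Its arguments: {"type":"object","properties":{"motion":{"type":"array","items":{"type":"array","items":{"type":"number"}}},"force":{"type":"number"}},"required":["motion"]}

```bash
mkdir -p pics
cat > h.py <<'E'
from bench import *
import numpy as np, cv2
from scipy.spatial.transform import Rotation as R
def cam(n):
    p=camera_params(n); K=np.array(p["mtx"])
    if n=="wrist":
        o=get_obs(); T=np.eye(4); T[:3,:3]=R.from_rotvec(o["orientation"]).as_matrix(); T[:3,3]=o["tcp_pos"]
        W=np.linalg.inv(T@np.array(p["T_tool_cam"]))
    else: W=np.array(p["world_to_cam"])
    return K,W
def snap(n,f):
    c=cam(n); im=grab_frame(n); cv2.imwrite(f"pics/{f}.png",im[:,:,::-1]); np.savez(f"pics/{f}.npz",K=c[0],W=c[1],im=im); return im
def load(f):
    d=np.load(f"pics/{f}.npz"); return d["K"],d["W"],d["im"]
def px2w(f,uv,z):
    K,W,_=load(f); Wi=np.linalg.inv(W); r=Wi[:3,:3]@np.linalg.inv(K)@np.array([uv[0],uv[1],1.]); c=Wi[:3,3]
    return c+r*(z-c[2])/r[2]
def w2px(f,p):
    K,W,_=load(f); q=K@(W[:3,:3]@np.array(p)+W[:3,3]); return q[:2]/q[2]
E
python3 - <<'E'
from h import *
o=get_obs(); print(o); print(R.from_rotvec(o["orientation"]).as_matrix().round(3))
a=snap("top","top0"); b=snap("scene","scene0"); c=snap("wrist","wrist0")
for f in("top0","wrist0"):
    K,W,_=load(f); print(f,K.round(1).tolist(),np.linalg.inv(W).round(3).tolist())
E
```

```text
{'clock': 0.0, 'joints': array([ 1.1489167 ,  0.47782726,  0.02237692,  1.55643688, -0.01146509,
        1.1092676 , -0.08310497]), 'qvel': array([-0.00054974,  0.0010402 ,  0.00094105,  0.00023918, -0.00098338,
       -0.00077776,  0.00191794]), 'tau': array([ 6.48267292e-05, -5.96452403e+01,  1.60780896e+00, -2.81194693e+01,
        1.23879997e-02,  9.43841762e-03,  1.43794864e-05]), 'tcp_pos': array([ 0.2082476 , -0.64179793,  0.40371409]), 'orientation': array([ 0.97599611,  1.34306493, -0.97448526]), 'contact_force': array([ 0.36732019,  0.70719845, -0.66670473]), 'moment': array([ 0.02682301, -0.01003239, -0.03248173]), 'grip_width': 0.08520117681191143}
[[-0.001  0.951  0.309]
 [ 0.002  0.309 -0.951]
 [-1.    -0.    -0.002]]
top0 [[403.5, 0.0, 246.8], [0.0, 403.5, 195.3], [0.0, 0.0, 1.0]] [[-0.007, -0.981, 0.195, 0.257], [-1.0, 0.012, 0.025, -0.009], [-0.027, -0.194, -0.981, 1.254], [0.0, 0.0, 0.0, 1.0]]
wrist0 [[303.7, 0.0, 252.7], [0.0, 303.7, 198.3], [0.0, 0.0, 1.0]] [[0.309, -0.91, -0.274, 0.278], [-0.951, -0.297, -0.088, -0.619], [-0.001, 0.288, -0.958, 0.373], [0.0, 0.0, 0.0, 1.0]]
```

View pics/top0.png

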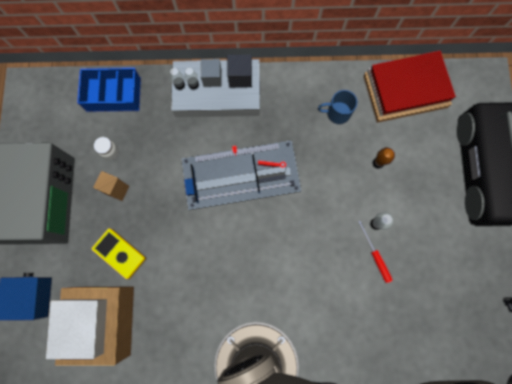

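View pics/wrist0.png

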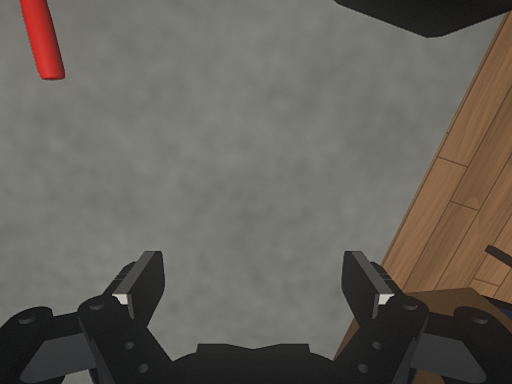

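Run:
```python
from h import *
K,W,im=load("top0")
c=im[130:220,170:310,::-1]; cv2.imwrite("pics/crop0.png",cv2.resize(c,None,fx=5,fy=5,interpolation=cv2.INTER_CUBIC))
```

```text
(no output)
```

View pics/crop0.png

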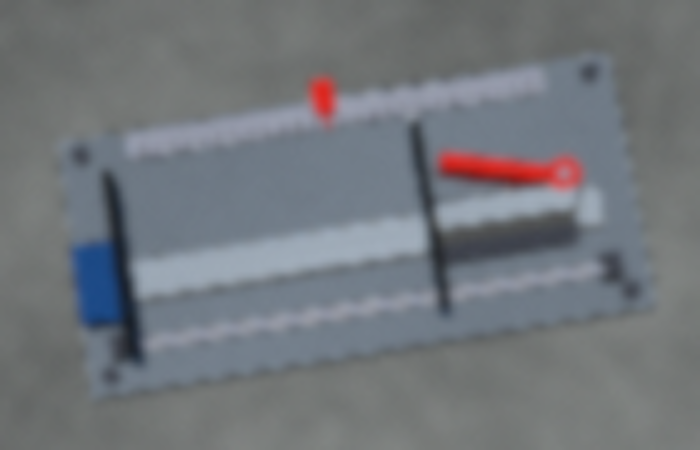

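Run:
```python
from h import *
f="top0"; P=lambda u,v,z: px2w(f,(170+u/5,130+v/5),z)
TL,TR,BR,BL=[P(u,v,.014) for u,v in((58,140),(608,55),(655,308),(95,397))]
ex=(TL-TR)+(BL-BR); ex/=np.linalg.norm(ex); yaw=np.arctan2(ex[1],ex[0])
c=(TL+TR+BR+BL)/4; ey=np.array([-ex[1],ex[0],0])
print("yaw",np.degrees(yaw),"c",c,np.linalg.norm(TL-TR),np.linalg.norm(TL-BL))
for n,p in dict(p1=P(413,122,.078),p2=P(445,312,.078),pin=P(565,172,.08),tip=P(440,162,.08),clip=P(327,124,.025),f1=P(108,172,.078),f2=P(138,360,.078)).items():
    print(n,p.round(4),((p-c)@ex).round(4),((p-c)@ey).round(4))
for n in("carton",):pass
```

```text
yaw 98.3902331181409 c [0.57026984 0.04147351 0.014     ] 0.35704789343798493 0.1694089740052722
p1 [0.6169 0.0027 0.078 ] -0.0451 -0.0405
p2 [ 0.4991 -0.0152  0.078 ] -0.0457 0.0787
pin [ 0.5836 -0.0883  0.08  ] -0.1304 0.0057
tip [ 0.591  -0.0133  0.08  ] -0.0572 -0.0125
clip [0.6326 0.0578 0.025 ] 0.0071 -0.0641
f1 [0.5882 0.1878 0.078 ] 0.1421 -0.0391
f2 [0.4722 0.1676 0.078 ] 0.1391 0.0786
```

```bash
cat >> h.py <<'E'
def go(p,zdir):
    "shift/turn to put TCP at p with tool z along heading zdir (deg)"
    o=get_obs(); M=R.from_rotvec(o["orientation"]).as_matrix()
    z=np.degrees(np.arctan2(M[1,2],M[0,2])); t=-((zdir-z+180)%360-180)
    print("clock",o["clock"],"tcp",o["tcp_pos"].round(4),"shift",(M.T@(np.array(p)-o["tcp_pos"])).round(4),"turn",round(t,2),"F",o["contact_force"].round(1),"tilt",M[:,0].round(4),"w",o["grip_width"].round(4))
E
python3 -c "
from h import *
go((.5637,-.0338,.31),8.39)"
```

```text
Traceback (most recent call last):
  File "h.py", line 24, in go
    print("clock",o["clock"],"tcp",o["tcp_pos"].round(4),"shift",(M.T@(np.array(p)-o["tcp_pos"])).round(4),"turn",round(t,2),"F",o["contact_force"].round(1),"tilt",M[:,0].round(4),"w",o["grip_width"].round(4))
                                                                                                                                                                                        ^^^^^^^^^^^^^^^^^^^^^
AttributeError: 'float' object has no attribute 'round'
```

Emit:
{"api": "servo_tool", "payload": {"motion": [[0.085,0.526,-0.468,-80,-1],[0.085,0.526,-0.468,-80,-1],[0.085,0.526,-0.468,-80,-1],[0.085,0.526,-0.468,-80,-1],[0.085,0.526,-0.468,-80,-1],[0.085,0.526,-0.468,-80,-1],[0.085,0.526,-0.468,-80,-1],[0.085,0.526,-0.468,-80,-1]]}}

```text
clock: 0.95
tcp_pos: [0.4095, -0.2975, 0.3565]
orientation: [0.041, 1.571, -0.039]
contact_force: [0.6, -1.1, 0.1]
grip_width: 0.085
```

```bash
python3 -c "
from h import *
go((.5637,-.0338,.31),8.39)"
```

```text
Traceback (most recent call last):
  File "h.py", line 24, in go
    print("clock",o["clock"],"tcp",o["tcp_pos"].round(4),"shift",(M.T@(np.array(p)-o["tcp_pos"])).round(4),"turn",round(t,2),"F",o["contact_force"].round(1),"tilt",M[:,0].round(4),"w",o["grip_width"].round(4))
                                                                                                                                                                                        ^^^^^^^^^^^^^^^^^^^^^
AttributeError: 'float' object has no attribute 'round'
```

```bash
sed -i 's/o\["grip_width"\].round(4)/o["grip_width"]/' h.py; python3 -c "
from h import *
go((.5637,-.0338,.31),8.39)"
```

```text
clock 0.95 tcp [ 0.4095 -0.2975  0.3565] shift [0.0467 0.2712 0.1406] turn -11.32 F [ 0.6 -1.1  0.1] tilt [-3.e-04  9.e-04 -1.e+00] w 0.08503461482381978
```

Emit:
{"api": "servo_tool", "payload": {"motion": [[0.047,0.271,0.141,-11.3,-1],[0.047,0.271,0.141,-11.3,-1],[0.047,0.271,0.141,-11.3,-1],[0.047,0.271,0.141,-11.3,-1],[0.047,0.271,0.141,-11.3,-1],[0.047,0.271,0.141,-11.3,-1],[0.047,0.271,0.141,-11.3,-1],[0.047,0.271,0.141,-11.3,-1]]}}

```text
clock: 1.75
tcp_pos: [0.5645, -0.0316, 0.3092]
orientation: [-0.117, 1.568, 0.12]
contact_force: [-0.7, -1.0, -0.4]
grip_width: 0.0856
```

```bash
python3 -c "
from h import *
snap('wrist','w1');go((.5637,-.0338,.31),8.39)
im=load('w1')[2]; cv2.imwrite('pics/w1b.png',cv2.resize(im[:,:,::-1],(768,576),interpolation=cv2.INTER_CUBIC))"
```

```text
clock 1.8 tcp [ 0.5639 -0.0339  0.3093] shift [-0.0007  0.0001 -0.0002] turn 0.06 F [-0.1 -0.5 -0.5] tilt [-1.4e-03  6.0e-04 -1.0e+00] w 0.08545519616849148
```

View pics/w1b.png

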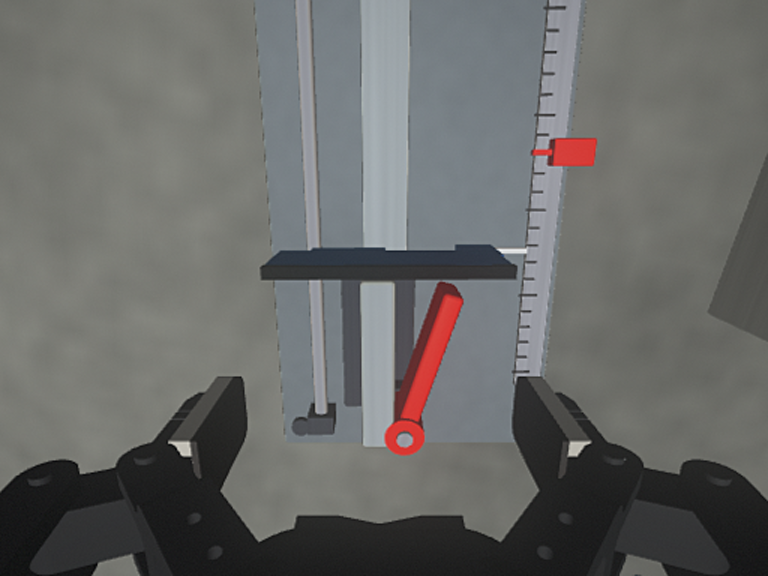

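Run:
```python
from h import *
f="w1"; P=lambda u,v,z: px2w(f,(u/1.5,v/1.5),z)
a=np.radians(98.39); r1=P(310,3,.02)-P(310,3,.02)
ex=np.array([np.cos(a),np.sin(a),0]); ey=np.array([-ex[1],ex[0],0]); c=np.array([.5703,.0415,0])
for n,p in dict(plL=P(261,279,.078),plR=P(517,278,.078),idx=P(527,251,.023),clip=P(532,152,.023),pin=P(404,437,.08),ltip=P(447,285,.08),spL=P(361,446,.082),spR=P(393,446,.082),spL2=P(361,285,.082),base1=P(258,100,.014),base2=P(284,435,.014)).items():
    print(n,p.round(4),((p-c)@ex).round(4),((p-c)@ey).round(4))
```

```text
plL [ 0.5084 -0.018   0.078 ] -0.0498 0.0699
plR [ 0.6232 -0.      0.078 ] -0.0488 -0.0462
idx [0.6441 0.005  0.023 ] -0.0469 -0.0677
clip [0.6337 0.0576 0.023 ] 0.0067 -0.0651
pin [ 0.586  -0.0882  0.08  ] -0.1306 0.0034
ltip [ 0.592  -0.0076  0.08  ] -0.0517 -0.0143
spL [ 0.5653 -0.0952  0.082 ] -0.1345 0.0249
spR [ 0.5811 -0.0928  0.082 ] -0.1345 0.0089
spL2 [ 0.5537 -0.0129  0.082 ] -0.0514 0.0244
base1 [0.4848 0.0619 0.014 ] 0.0327 0.0816
base2 [ 0.5174 -0.1417  0.014 ] -0.1735 0.079
```

Emit:
{"api": "servo_tool", "payload": {"motion": [[0.03,0,0.007,0,-1],[0.06,0,0.007,0,-1],[0.085,0,0.007,0,-1],[0.09,0,0.007,0,-1],[0.09,0,0.007,0,-1]]}}

```text
clock: 2.3
tcp_pos: [0.57, -0.0347, 0.219]
orientation: [-0.114, 1.571, 0.114]
contact_force: [0.6, 0.0, 0.3]
grip_width: 0.0856
```

```bash
python3 -c "
from h import *
snap('wrist','w2');go((.5637,-.0338,.219),8.6)
im=load('w2')[2]; cv2.imwrite('pics/w2b.png',cv2.resize(im[:,:,::-1],(768,576),interpolation=cv2.INTER_CUBIC))"
```

```text
clock 2.35 tcp [ 0.5707 -0.0342  0.22  ] shift [ 0.001   0.0014 -0.0069] turn -0.27 F [ 0.5 -1.1  0.5] tilt [-1.1e-03 -1.0e-04 -1.0e+00] w 0.08504060832079888
```

View pics/w2b.png

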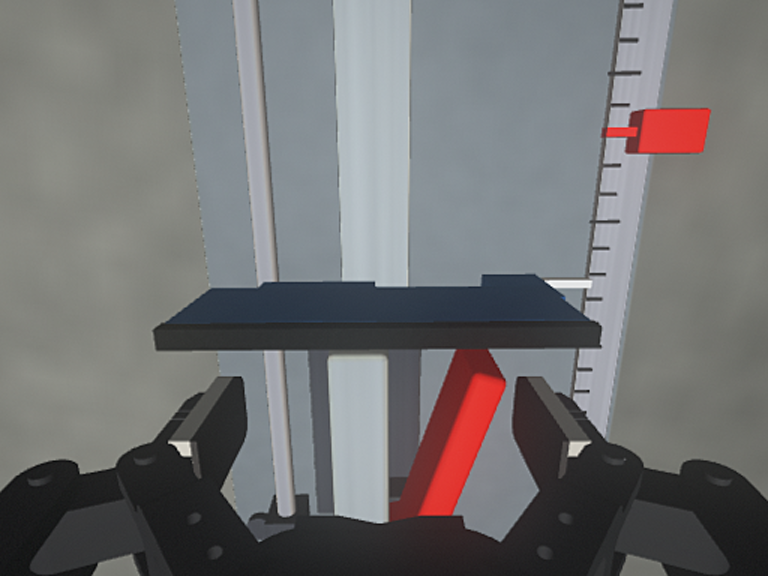

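Emit:
{"api": "servo_tool", "payload": {"motion": [[0,0,0.006,0,-1],[0.001,0.008,0.006,-0.3,-1],[0.001,0.016,0.006,-0.3,-1],[0.001,0.024,0.006,-0.3,-1],[0.001,0.032,0.006,-0.3,-1],[0.001,0.04,0.006,-0.3,-1],[0.001,0.048,0.006,-0.3,-1],[0.001,0.054,0.006,-0.3,-1]]}}

```text
clock: 3.15
tcp_pos: [0.5692, 0.0197, 0.2199]
orientation: [-0.121, 1.567, 0.117]
contact_force: [2.6, -6.4, 3.6]
grip_width: 0.0856
```

```bash
python3 -c "
from h import *
snap('wrist','w3');go((.5637,-.0338,.219),8.6)
im=load('w3')[2]; cv2.imwrite('pics/w3b.png',cv2.resize(im[:,:,::-1],(768,576),interpolation=cv2.INTER_CUBIC))"
```

```text
clock 3.2 tcp [0.569  0.0209 0.2199] shift [ 0.001  -0.0532 -0.0135] turn 0.12 F [ 0.9 -4.7  2. ] tilt [ 4.0e-04 -1.6e-03 -1.0e+00] w 0.08563794124668073
```

View pics/w3b.png

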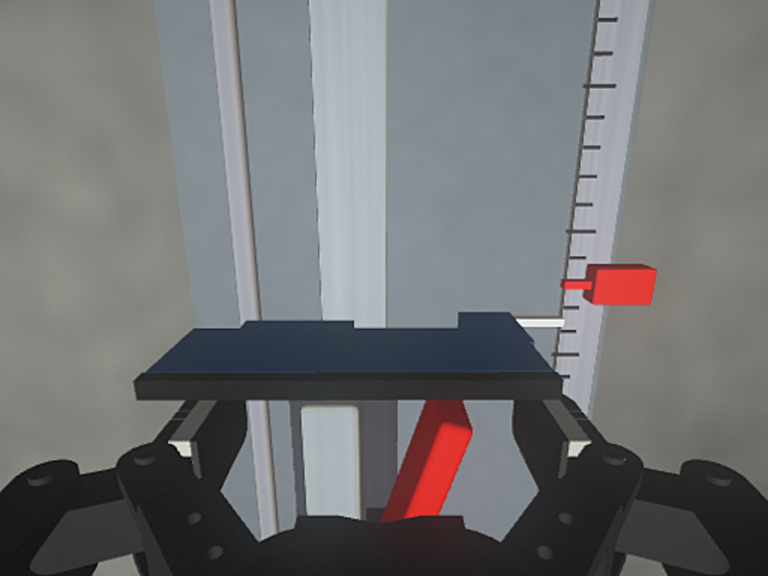

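Run:
```python
from h import *
f="w3"; P=lambda u,v,z: px2w(f,((u+.5)/1.5-.5,(v+.5)/1.5-.5),z)
a=np.radians(98.6); ex=np.array([np.cos(a),np.sin(a),0]); ey=np.array([-ex[1],ex[0],0])
i=P(563,322,.023);c=P(564,285,.023);print(i,c,(c-i)@ex,(c-i)@ey)
im=load(f)[2].astype(int)
for u in (362,366,370,373): print(u,[tuple(im[v,u]) for v in range(208,220)])
for u in (376,378,380,385): print(u,[tuple(im[v,u]) for v in range(184,197)])
```

```text
[0.63779529 0.04296227 0.023     ] [0.63419503 0.0574221  0.023     ] 0.014835618590164402 0.0013975242848688972
362 [(np.int64(134), np.int64(144), np.int64(149)), (np.int64(134), np.int64(143), np.int64(148)), (np.int64(123), np.int64(126), np.int64(129)), (np.int64(95), np.int64(88), np.int64(81)), (np.int64(144), np.int64(143), np.int64(141)), (np.int64(242), np.int64(243), np.int64(244)), (np.int64(229), np.int64(230), np.int64(231)), (np.int64(227), np.int64(228), np.int64(229)), (np.int64(231), np.int64(232), np.int64(232)), (np.int64(229), np.int64(229), np.int64(230)), (np.int64(118), np.int64(127), np.int64(133)), (np.int64(129), np.int64(138), np.int64(144))]
366 [(np.int64(135), np.int64(142), np.int64(148)), (np.int64(135), np.int64(142), np.int64(149)), (np.int64(124), np.int64(127), np.int64(129)), (np.int64(95), np.int64(88), np.int64(81)), (np.int64(145), np.int64(144), np.int64(143)), (np.int64(242), np.int64(243), np.int64(244)), (np.int64(229), np.int64(230), np.int64(231)), (np.int64(228), np.int64(229), np.int64(229)), (np.int64(232), np.int64(233), np.int64(233
[... 2962 characters left out ...]
1)), (np.int64(176), np.int64(179), np.int64(187)), (np.int64(176), np.int64(177), np.int64(185))]
385 [(np.int64(176), np.int64(180), np.int64(188)), (np.int64(168), np.int64(173), np.int64(181)), (np.int64(100), np.int64(58), np.int64(59)), (np.int64(141), np.int64(53), np.int64(53)), (np.int64(243), np.int64(69), np.int64(64)), (np.int64(231), np.int64(68), np.int64(65)), (np.int64(228), np.int64(67), np.int64(63)), (np.int64(230), np.int64(60), np.int64(56)), (np.int64(228), np.int64(87), np.int64(87)), (np.int64(185), np.int64(163), np.int64(169)), (np.int64(174), np.int64(185), np.int64(194)), (np.int64(177), np.int64(180), np.int64(188)), (np.int64(179), np.int64(180), np.int64(188))]
```

Emit:
{"api": "servo_tool", "payload": {"motion": [[0.001,0.004,0,0,-1],[0.001,0.008,0,0,-1],[0.001,0.011,0,0,-1],[0.001,0.013,0,0,-1],[0.001,0.013,0,0,-1]]}}

```text
clock: 3.7
tcp_pos: [0.5671, 0.033, 0.2194]
orientation: [-0.123, 1.567, 0.117]
contact_force: [1.2, -4.9, 3.6]
grip_width: 0.0858
```

```bash
cat >> h.py <<'E'
def gap(f):
    im=load(f)[2].astype(int); r,g,b=im[...,0],im[...,1],im[...,2]
    red=(r>195)&(g<100); wh=(im.min(2)>205)
    red[:, :330]=0; wh[:, :330]=0; red[240:]=0; wh[240:]=0
    # nose: leftmost columns of the red blob; index: bright blob
    n,l,s,_=cv2.connectedComponentsWithStats(red.astype(np.uint8)); k=1+np.argmax(s[1:,4]); u0=s[k,0]
    nv=np.concatenate([np.where(l[:,u]==k)[0] for u in range(u0+2,u0+9)])
    n2,l2,s2,_=cv2.connectedComponentsWithStats(wh.astype(np.uint8)); ok=[j for j in range(1,n2) if s2[j,2]>15 and s2[j,3]<9]
    print("nose u0",u0,"rows",nv.min(),nv.max(),"white",[s2[j].tolist() for j in ok])
    k2=max(ok,key=lambda j:s2[j,4]); u1=s2[k2,0]+s2[k2,2]; iv=np.concatenate([np.where(l2[:,u]==k2)[0] for u in range(u1-10,u1-3)])
    a=np.radians(98.6); ex=np.array([np.cos(a),np.sin(a),0])
    p=px2w(f,(u0,nv.mean()),.0245); q=px2w(f,(u1,iv.mean()),.0245)
    print("nose",p.round(4),"idx",q.round(4),"gap mm",1000*(p-q)@ex)
E
python3 -c "
from h import *
gap('w3');snap('wrist','w4');gap('w4');go((.5637,-.0338,.219),8.6)"
```

```text
nose u0 395 rows 180 202 white [[344, 213, 32, 5, 149]]
nose [0.6444 0.0585 0.0245] idx [0.6376 0.0432 0.0245] gap mm 14.13167568984403
nose u0 393 rows 204 225 white [[345, 213, 31, 5, 143]]
nose [0.6448 0.0583 0.0245] idx [0.6353 0.0565 0.0245] gap mm 0.33150176379984486
clock 3.75 tcp [0.5671 0.033  0.2194] shift [ 0.0007 -0.0655 -0.0135] turn 0.12 F [-0.3 -5.9  4.4] tilt [ 7.0e-04 -3.8e-03 -1.0e+00] w 0.08527033095079727
```

```bash
sed -i 's/k=1+np.argmax(s\[1:,4\])/k=min([j for j in range(1,n) if s[j,4]>15 and s[j,3]<10],key=lambda j:s[j,0])/' h.py; python3 -c "
from h import *
gap('w3');gap('w4')
im=load('w4')[2]; cv2.imwrite('pics/w4b.png',cv2.resize(im[170:290,320:450,::-1],None,fx=5,fy=5,interpolation=cv2.INTER_NEAREST))"
```

```text
nose u0 376 rows 188 192 white [[344, 213, 32, 5, 149]]
nose [0.6336 0.0577 0.0245] idx [0.6376 0.0432 0.0245] gap mm 14.909517328024862
nose u0 374 rows 211 215 white [[345, 213, 31, 5, 143]]
nose [0.6338 0.0578 0.0245] idx [0.6353 0.0565 0.0245] gap mm 1.4657372019636554
```

View pics/w4b.png

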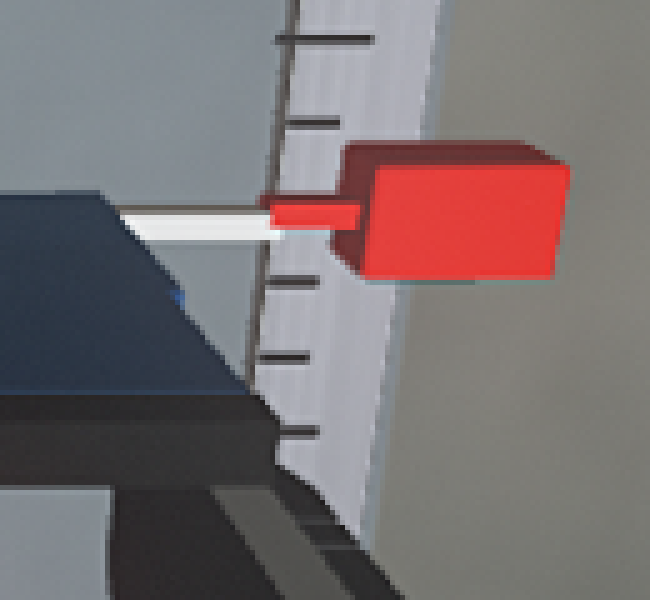

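Run:
```python
from h import *
from scipy.optimize import least_squares
a=np.radians(98.6); ex=np.array([np.cos(a),np.sin(a),0])
def feat(f,kind,box):
    im=load(f)[2].astype(int); r0,r1,c0,c1=box; s=im[r0:r1,c0:c1]
    m=((s[...,0]>195)&(s[...,1]<100)) if kind=="n" else (s.min(2)>205)
    n,l,st,_=cv2.connectedComponentsWithStats(m.astype(np.uint8),connectivity=4)
    c=[(st[j,0]+c0,st[j,1]+r0,st[j,2],st[j,3],st[j,4]) for j in range(1,n) if st[j,4]>8]
    return c
B={"w1":((90,115,345,375),(155,180,325,360)),"w2":((75,100,395,425),(180,200,360,402)),"w3":((180,200,370,392),(205,225,340,384)),"w4":((205,222,370,392),(208,225,340,384))}
for f in B: print(f,"nose",feat(f,"n",B[f][0]),"idx",feat(f,"w",B[f][1]))
```

```text
w1 nose [(np.int32(369), np.int32(93), np.int32(6), np.int32(17), np.int32(86)), (np.int32(356), np.int32(100), np.int32(12), np.int32(3), np.int32(36))] idx [(np.int32(332), np.int32(166), np.int32(19), np.int32(3), np.int32(52))]
w2 nose [(np.int32(404), np.int32(85), np.int32(21), np.int32(6), np.int32(117))] idx [(np.int32(364), np.int32(187), np.int32(31), np.int32(5), np.int32(141))]
w3 nose [(np.int32(376), np.int32(188), np.int32(16), np.int32(5), np.int32(77))] idx [(np.int32(344), np.int32(213), np.int32(32), np.int32(5), np.int32(149))]
w4 nose [(np.int32(374), np.int32(211), np.int32(18), np.int32(5), np.int32(75))] idx [(np.int32(345), np.int32(213), np.int32(31), np.int32(5), np.int32(143))]
```

Run:
```python
from h import *
from scipy.optimize import least_squares
a=np.radians(98.6); ex=np.array([np.cos(a),np.sin(a),0]);ey=np.array([-ex[1],ex[0],0])
N={"w1":(355.5,101),"w2":(402.5,87.5),"w3":(375.5,190),"w4":(373.5,213)}; I={"w1":(350.5,167),"w2":(394.5,189)}
for n,D in(("nose",N),("idx",I)):
    s=least_squares(lambda p:np.concatenate([w2px(f,p)-D[f] for f in D]),[.634,.03,.02])
    print(n,s.x.round(4),"res",s.fun.round(2),s.x@ex,s.x@ey)
print(px2w("w4",(375.5,215),.023)@ex, px2w("w4",(375.5,215),.023)@ey)
```

```text
nose [0.6332 0.0577 0.0247] res [-0.85  0.11  1.09  0.28 -0.18 -0.08 -0.44 -0.32] -0.03765445737422135 -0.6346741065234074
idx [0.6417 0.0061 0.0278] res [ 0.18 -0.31 -0.11  0.2 ] -0.08990239488818133 -0.6354505267691651
-0.03966650039553022 -0.6369564161210852
```

Run:
```python
from h import *
a=np.radians(98.6); ex=np.array([np.cos(a),np.sin(a),0])
for f in("w1","w2","w3","w4"):
    im=load(f)[2].astype(int).sum(2)
    u={"w1":330,"w2":385,"w3":330,"w4":325}[f]
    print(f,u,im[150:290,u].tolist() if f=="w4" else "")
# plate outer top edge from views: w1 v=279/1.5 (u 389), w2 v=349/1.5 u 395, w3 v=399/1.5 u 370, w4 v=267 u 365
E={"w1":(517/1.5,186),"w2":(600/1.5,232.5),"w3":(560/1.5,266),"w4":(372,266.8)}
I={"w1":(350.5,167),"w2":(394.5,189),"w3":(375.5,215),"w4":(375.5,215)}
for f in E:
    e=px2w(f,E[f],.078)@ex
    print(f,[(round(1000*(px2w(f,I[f],z)@ex-e),2)) for z in(.021,.023,.025,.028)])
```

```text
w1 330 
w2 385 
w3 330 
w4 325 [417, 416, 419, 415, 417, 415, 414, 418, 419, 417, 418, 415, 416, 419, 422, 418, 419, 421, 420, 420, 420, 420, 419, 419, 419, 419, 418, 419, 419, 416, 420, 420, 417, 420, 417, 419, 420, 416, 415, 413, 414, 416, 415, 414, 416, 416, 416, 415, 415, 417, 419, 420, 420, 419, 419, 421, 427, 424, 336, 156, 176, 187, 187, 186, 185, 180, 182, 183, 177, 176, 176, 176, 175, 175, 175, 171, 172, 175, 172, 169, 167, 164, 163, 166, 170, 169, 164, 168, 167, 163, 163, 160, 159, 165, 164, 163, 157, 165, 185, 116, 122, 118, 121, 120, 137, 149, 145, 149, 146, 145, 141, 149, 148, 149, 148, 140, 142, 269, 444, 416, 416, 413, 416, 413, 413, 413, 415, 414, 413, 416, 409, 410, 414, 411, 408, 411, 414, 414, 413, 411]
w1 [np.float64(2.22), np.float64(2.6), np.float64(2.98), np.float64(3.56)]
w2 [np.float64(2.17), np.float64(2.72), np.float64(3.26), np.float64(4.07)]
w3 [np.float64(1.32), np.float64(2.05), np.float64(2.78), np.float64(3.88)]
w4 [np.float64(1.54), np.float64(2.28), np.float64(3.01), np.float64(4.11)]
```

Emit:
{"api": "servo_tool", "payload": {"motion": [[0,0.001,-0.001,0,-1],[0,0.0015,-0.002,0,-1],[0,0.0015,-0.002,0,-1]]}}

```text
clock: 4.05
tcp_pos: [0.5658, 0.0332, 0.2198]
orientation: [-0.124, 1.564, 0.115]
contact_force: [5.0, -6.1, -1.3]
grip_width: 0.0854
```

```bash
python3 -c "
from h import *
snap('wrist','w5');gap('w5');go((.5637,-.0338,.219),8.6)"
```

```text
nose u0 376 rows 211 214 white [[346, 213, 31, 5, 116]]
nose [0.6343 0.0577 0.0245] idx [0.6352 0.0566 0.0245] gap mm 1.2205075206009766
clock 4.1 tcp [0.5658 0.0332 0.2198] shift [ 0.0012 -0.0659 -0.0122] turn 0.11 F [ 4.4 -6.4 -1.6] tilt [ 0.0034 -0.0055 -1.    ] w 0.08517513523160868
```

```bash
sed -i 's/range(u1-10,u1-3)/range(u1-22,u1-8)/' h.py; python3 -c "
from h import *
gap('w3');gap('w4');gap('w5')
im=load('w5')[2]; print(im[208:222,[355,362,368,372,374,376,378]].min(2)); print(im[206:222,[374,376,378,384]][...,0])"
```

```text
nose u0 376 rows 188 192 white [[344, 213, 32, 5, 149]]
nose [0.6336 0.0577 0.0245] idx [0.6376 0.0432 0.0245] gap mm 14.909517328024862
nose u0 374 rows 211 215 white [[345, 213, 31, 5, 143]]
nose [0.6338 0.0578 0.0245] idx [0.6353 0.0565 0.0245] gap mm 1.4657372019636554
nose u0 376 rows 211 214 white [[346, 213, 31, 5, 116]]
nose [0.6343 0.0577 0.0245] idx [0.6352 0.0566 0.0245] gap mm 1.2205075206009766
[[133 133 134 121  52  62  58]
 [131 132 134 101  48  52  51]
 [113 112 112  90  47  57  58]
 [ 81  81  92  98  62  68  62]
 [142 141 164 165 158 107  57]
 [242 241 239 239 237 173  68]
 [229 229 229 229 229 229  85]
 [228 229 229 229 229 163 126]
 [230 230 230 231 230 233 168]
 [203 203 202 205 184 218 173]
 [120 119 120 113  49 165 172]
 [130 130 130 113  67 172 173]
 [132 134 133 109  76 170 172]
 [135 134 133 111  88 171 174]]
[[108 122 173 177]
 [103 129 167 171]
 [ 99 107 104 104]
 [ 99 114 109 109]
 [ 96 194 192 192]
 [ 96 238 238 237]
 [160 230 229 229]
 [237 230 230 230]
 [229 229 227 228]
 [229 232 196 202]
 [230 233 168 173]
 [184 218 173 178]
 [ 59 165 172 178]
 [ 76 172 173 178]
 [ 85 170 172 177]
 [ 96 171 174 177]]
```

Emit:
{"api": "servo_tool", "payload": {"motion": [[0,0.002,0,0,-1],[0,0.003,0,0,-1],[0,0.003,0,0,-1]]}}

```text
clock: 4.4
tcp_pos: [0.5655, 0.0351, 0.2198]
orientation: [-0.126, 1.564, 0.113]
contact_force: [2.5, -6.8, -0.6]
grip_width: 0.0853
```

```bash
python3 -c "
from h import *
snap('wrist','w6');gap('w6');go((.5637,-.0338,.219),8.6)"
```

```text
nose u0 375 rows 213 216 white [[346, 213, 29, 4, 109]]
nose [0.6339 0.0578 0.0245] idx [0.6339 0.0578 0.0245] gap mm 0.0
clock 4.45 tcp [0.5655 0.0351 0.2198] shift [ 0.0014 -0.0678 -0.0122] turn 0.1 F [ 2.1 -5.6 -1.1] tilt [ 0.0039 -0.0078 -1.    ] w 0.08535192315658807
```

Emit:
{"api": "servo_tool", "payload": {"motion": [[0,0.0012,-0.003,0,-1],[0,0.0012,-0.006,0,-0.6],[0,0.0012,-0.006,0,-0.2],[0,0.0012,-0.006,0,0],[0,0.0012,-0.006,0,0],[0,0.0012,-0.006,0,0]], "force": 50}}

```text
clock: 5.05
tcp_pos: [0.5594, 0.0344, 0.2202]
orientation: [-0.127, 1.564, 0.111]
contact_force: [0.3, -5.0, 3.8]
grip_width: 0.0423
```

```bash
python3 -c "
from h import *
snap('wrist','w7');go((.5637,-.0338,.219),8.6)
im=load('w7')[2]; cv2.imwrite('pics/w7b.png',cv2.resize(im[:,:,::-1],(768,576),interpolation=cv2.INTER_CUBIC))
gap('w7')"
```

```text
clock 5.1 tcp [0.5594 0.0344 0.2202] shift [ 0.0019 -0.0681 -0.006 ] turn 0.07 F [-0.  -6.1  3.4] tilt [ 0.0038 -0.01   -0.9999] w 0.042713058982733955
nose u0 386 rows 212 216 white [[357, 212, 29, 5, 131]]
nose [0.6342 0.0578 0.0245] idx [0.6342 0.0579 0.0245] gap mm -0.03610397816551507
```

View pics/w7b.png

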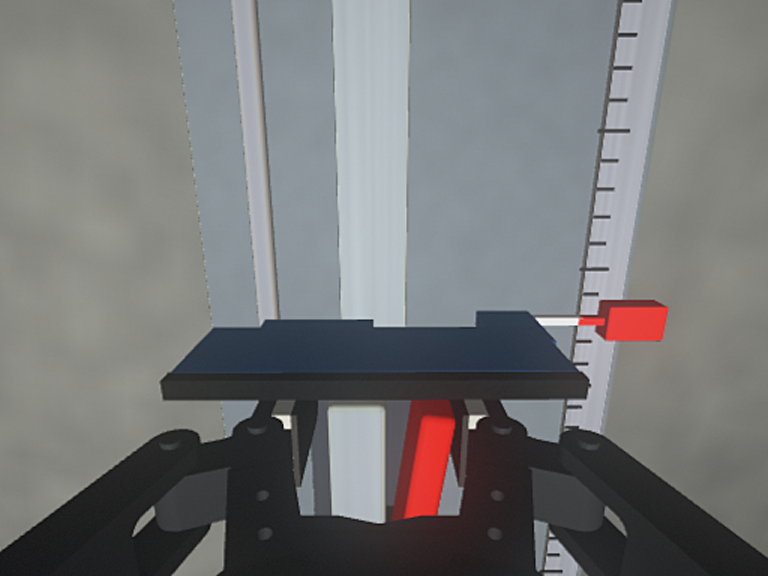

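Emit:
{"api": "servo_tool", "payload": {"motion": [[0,0.0012,0,0,0.2],[0,0.0012,0,0,0.4],[0,0.0012,0,0,0.7],[0,0.0012,0,0,1],[0,0.0012,0,0,1],[0,0.0012,0,0,1],[0,0.0012,0,0,1]], "force": 60}}

```text
clock: 5.8
tcp_pos: [0.5577, 0.0346, 0.2207]
orientation: [-0.13, 1.568, 0.108]
contact_force: [-6.8, -7.2, 11.6]
grip_width: 0.023
```

```bash
python3 -c "
from h import *
snap('wrist','w8');go((.5637,-.0338,.219),8.6)
im=load('w8')[2]; cv2.imwrite('pics/w8b.png',cv2.resize(im[:,:,::-1],(768,576),interpolation=cv2.INTER_CUBIC))
gap('w8')"
```

```text
clock 5.85 tcp [0.5577 0.0347 0.2207] shift [ 0.0026 -0.0685 -0.0045] turn 0.11 F [-6.6 -7.1 11.2] tilt [ 3.000e-04 -1.390e-02 -9.999e-01] w 0.022924332208898453
nose u0 392 rows 212 215 white [[361, 212, 31, 5, 139]]
nose [0.6352 0.0582 0.0245] idx [0.6353 0.0579 0.0245] gap mm 0.30710458465929985
```

View pics/w8b.png

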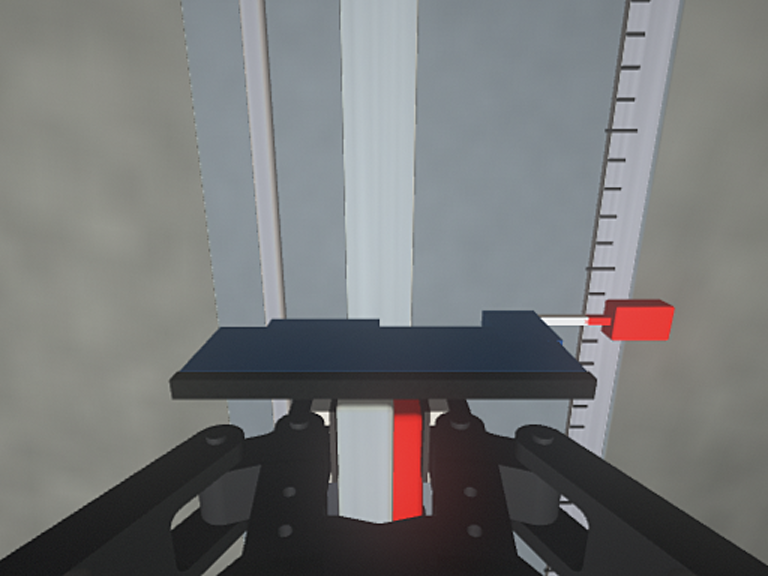

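```bash
python3 -c "
from h import *
for i in range(4): snap('wrist','w9')
gap('w9');go((.5637,-.0338,.219),8.6)
im=load('w9')[2].astype(int); print(im[207:221,[368,376,384]].min(2).T, im[207:221,[393,396,399]][...,1].T)
snap('top','top1')
for b in((95,168,130,205),(85,225,150,280),(370,140,400,235)):
    u0,v0,u1,v1=b; print(np.abs(load('top1')[2][v0:v1,u0:u1].astype(int)-load('top0')[2][v0:v1,u0:u1]).max())
hand_in()"
```

```text
nose u0 392 rows 212 215 white [[361, 212, 31, 5, 143]]
nose [0.6352 0.0582 0.0245] idx [0.6353 0.0579 0.0245] gap mm 0.30709826651336464
clock 6.05 tcp [0.5578 0.0346 0.2207] shift [ 0.0026 -0.0685 -0.0045] turn 0.11 F [-7.  -7.5 11.7] tilt [ 3.000e-04 -1.390e-02 -9.999e-01] w 0.022995934520542757
[[136 133 123  82 145 245 232 230 235 232 122 138 125  72]
 [134 135 123  82 144 245 232 230 234 232 120 132 135 135]
 [137 137 126  83 145 244 232 230 235 232 122 134 136 137]] [[179 177 133  38  51  63  57  66  44  97 194 186 184 183]
 [182 178 133  41  54  65  68  64  56 103 192 180 177 178]
 [185 183 137  42  54  64  66  64  56 104 198 188 185 183]]
9
11
10
the job is handed in; nothing more can be done
```

I pushed the sliding leg in with the finger flanks, leaving the lever open, until its index reached the red clip's tip. Then I squeezed the lever flat against the spine and handed in at about 6.1 s, still pinching at 60 N.

**Last checks:**
- **Leg at the mark:** the index was about 0.3 mm short of the clip tip in the wrist image and did not move over the last readings. The clip's nose stayed within about 1–1.5 mm of its earlier measured position, which is within camera error.
- **Lever closed:** the picture shows the lever lying flat along the spine.
- **Bystanders:** the valves, carton and meter look unchanged in the top view.
- **Forces:** the highest force I read on the tool was about 16 N.

**What disagreed:**
- **Finger opening:** it reads 23 mm, but lever and spine together should be 26 mm. I put that down to the pads giving way or to the gripper reading, but did not confirm it.
- **Index and clip heights:** these are only known to a few millimetres, so the true alignment could be off by about 0.5 mm.

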